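# Return the reagent bottles to their fitted drip trays

### The arm

A 7-joint arm with a two-finger parallel gripper is mounted at the origin on the work surface. World frame = base frame: x ahead of the robot, y to its left, z up, the work surface at z = 0. Lengths are in m, angles in degrees, forces in N, time in s.
With the tool pointing down it reaches from about 0.425 to 0.875 m from the base axis. Payload 4.7 kg.
Tool frame: the origin (TCP) lies midway between the tips of the shut fingers; the grasp point (between the pads) lies 19 mm behind it; z points along the fingers, y is the line along which they close (so a half turn about z gives the same grasp; the last joint's range is limited). The gripper opens to 87 mm and grips with 3 to 60 N. Pads are 19 mm wide; open, the fingers measure 117 mm over their backs; the gripper's body (75 mm by 190 mm) begins 51 mm behind the grasp point.
Start: joints at [-66.228, 18.392, -4.016, 83.108, 1.295, 78.541, -3.26], TCP at [0.254, 0.598, 0.223] pointing down, gripper open.
Joint ranges: [-163.93, 163.93], [-17.29, 119.83], [-79.2, 71.16], [3.27, 140.29], [-89.18, 269.18], [5.43, 117.66], [-154.24, 154.24]. Speed limits (degrees/s): [147.25, 147.25, 180, 180, 180, 180, 180].

### API

Orientations are given as [roll, pitch, yaw] about the fixed x, y, z axes, in that order (R = Rz(yaw) Ry(pitch) Rx(roll)).
In Python, from cell import env gives the robot as it stands. The module is installed in compiled form; this text tells all that it offers.
- The arm moves only by the tool send_rows, never from a script. Its argument "series" is a list of rows, each an object with "travel": the shift along the tool's x, y, z in cm, a list of three; "dr": the turn, a rotation vector about the tool's x, y, z in degrees, a list of three; "claw": the finger opening in cm, from 0 to 8.7. In form: [{"travel": [tx, ty, tz], "dr": [wx, wy, wz], "claw": claw}, ...]. A call has 1 to 12 rows; each row is the pose to reach, as a shift and turn from the pose commanded when the call began, along the tool's axes at that moment; what a row does not reach only later rows make up. A row lasts 1/12 s, in which the tool goes at most 41.7 mm and 7.16 degrees, less where a joint would pass 70% of its speed; a pose out of reach is approached as far as the arm can. A call with a gripper value outside its range is refused whole. The fingers move at their own pace and stop on an object; "grip_force" is the grip in N (left out, the last holds). Time passes only in rows, so rows that repeat a pose let the fingers close. It gives the time, the measured TCP pose, the force and the opening at its end, in the units of the state.
- env.get_obs(): the state, without advancing time (a new reading comes with each control period).
- env.read_camera(name): name is "scene" or "side" or "wrist"; returns the picture (480x640x3 uint8, blue, green, red); there is no depth.
- env.calibration(name): a dict with "fx", "fy", "cx", "cy" (pixels), "cam_to_world" (4x4, takes a point from camera to world coordinates). Camera axes: x right, y down, z forward; pixel columns grow to the right and rows downward; lengths in m; the calibration is good to about 2 mm. The wrist camera is an equidistant fisheye: a pixel r from the principal point sees the ray r / f radians off the axis. A picture is of the moment at which its call begins: read the wrist's pose just before it. calibration takes no time and is no camera call; for the wrist camera it gives the pose at the moment of the call.
- env.sign_off(): hands the job in, once; it reports no verdict.
The state is a dict: "time_s": time; "qpos": joint angles; "joint_velocities": joint speeds; "effort": joint torques, N m; "tool_pos": TCP position; "tool_rot": TCP orientation; "force": force on the tool from outside, world axes, zero at the start; "wrist_torque": the same for the moment, N m; "grip_width": finger opening in m.
Only numpy, scipy, OpenCV 4.12 (cv2) and the standard library are available. Lean on these libraries where they do the work, as an engineer would, in place of code of your own. Each camera call takes 0.05 s, during which the arm holds its last target. There are 200 camera calls.

### The job

Put the four small white bottles with grey caps away after the lab class: carry each one upright to the steel drip tray of its own shape and size (large round, small round, square, oblong) and set it down gently, not dropped, so that it stands flat on the tray's floor inside the rim. Do not tip any bottle over, and leave the glass flask and the beaker where they stand.

Things in the scene. Friction and masses are not known exactly. Their poses are not given: they have to be found in the camera images.
- big_round_mid (a point): Large round white plastic bottle, grey screw cap: body 56 mm in diameter and straight-sided up to 56 mm, cap 38 mm in diameter, 84 mm tall overall, 110 to 225 g, upright. The point is the bottle's centre, half-way up, 42 mm above its underside; z is up.
- small_round_mid (a point): Small round white plastic bottle, grey screw cap: body 36 mm in diameter and straight-sided up to 48 mm, cap 28 mm in diameter, 72 mm tall overall, 50 to 100 g, upright. The point is the bottle's centre, half-way up, 36 mm above its underside; z is up.
- square_mid (a point): Square white plastic bottle, grey screw cap: body 44 x 44 mm and straight-sided up to 56 mm, cap 32 mm in diameter, 80 mm tall overall, 85 to 170 g, upright. x and y are square to its flat sides. The point is the bottle's centre, half-way up, 40 mm above its underside; z is up.
- oblong_mid (a point): Oblong (flat-sided) white plastic bottle, grey screw cap: body 64 mm along x and 32 mm along y, straight-sided up to 52 mm, cap 28 mm in diameter, 76 mm tall overall, 75 to 155 g, upright. The point is the bottle's centre, half-way up, 38 mm above its underside; z is up.
- tray_big_round: Large round steel drip tray, 78 mm inside diameter, 84 mm outside. It cannot move. The point is the centre of its underside, at bench level; its floor is 3 mm and its rim 9 mm above that; walls 3 mm. The place of the large round bottle.
- tray_small_round: Small round steel drip tray, 56 mm inside diameter, 62 mm outside. It cannot move. The point is the centre of its underside, at bench level; its floor is 3 mm and its rim 9 mm above that; walls 3 mm. The place of the small round bottle.
- tray_square: Square steel drip tray, 64 x 64 mm inside, 70 x 70 mm outside, x and y square to its sides. It cannot move. The point is the centre of its underside, at bench level; its floor is 3 mm and its rim 9 mm above that; walls 3 mm. The place of the square bottle.
- tray_oblong: Oblong steel drip tray, 84 mm (along x) by 52 mm (along y) inside, 90 x 58 mm outside. It cannot move. The point is the centre of its underside, at bench level; its floor is 3 mm and its rim 9 mm above that; walls 3 mm. The place of the oblong bottle, long side along long side.
- flask_mid (a point): Conical glass flask with a blue lower part, 54 mm in diameter at the foot, 28 mm at the lip, 87 mm tall, loose, 90 g; to be left alone. The point is on its axis 43.5 mm above its underside.
- beaker_mid (a point): Empty open glass beaker, 54 mm in diameter, 70 mm tall, loose, 90 g; to be left alone. The point is on its axis 35 mm above its underside. These ten things share the area up to 0.73 m from the robot's axis, every two centres at least 100 mm apart. Other equipment stands only beyond x = 0.78 m or |y| = 0.55 m, and is at most 0.23 m tall there apart from a thin rod.
Not all that is in view belongs to the job. What is shaped like the part that bears square_mid but red is not meant. Leave any orange look-alike of the part that bears small_round_mid alone.

How it is judged:
By the outcome, as a careful person would: the job done as asked, in the order asked, and still so for the second after the job is handed in, with the robot touching nothing.
It also fails if it takes over 120 s, if anything falls off the work surface, if the arm or the gripper's body presses on something with over 40 N, if the wrist force passes 120 N, or if a joint passes its speed limit or range.

## Working session

There is one attempt and no reset: what is moved stays moved. The work goes in short steps, Python scripts to look and compute and a tool call to move; the robot and the scene stay as the last step left them, time stands still between calls to the robot, and variables do not carry over. Pictures are saved under pics/ and viewed, on a budget of 14 in all, crops included, one or two more only if the job needs it, and the job is handed in when it is done.

Besides the shell and the picture viewer there is one more tool, called after "Call:" by a JSON object that holds its "api" and its "payload". send_rows: Moves the arm, as the interface text tells. Its arguments: {"type":"object","properties":{"series":{"type":"array"},"grip_force":{"type":"number"}},"required":["series"]}

```bash
mkdir -p pics; python3 - <<'E'
from cell import env
import cv2
for n in ("scene","side","wrist"):
    c=env.calibration(n); print(n,c)
    cv2.imwrite(f"pics/{n}0.png",env.read_camera(n))
print(env.get_obs())
E
```

```text
scene {'fx': 622.7523679323613, 'fy': 622.7523679323613, 'cx': 312.60533793364607, 'cy': 243.90649175696876, 'cam_to_world': array([[-0.18376311,  0.63443433, -0.75081569,  1.59322232],
       [ 0.98288894,  0.10875271, -0.14866802,  0.2367848 ],
       [-0.01266686, -0.76528813, -0.64356322,  1.01841265],
       [ 0.        ,  0.        ,  0.        ,  1.        ]])}
side {'fx': 456.4854925609015, 'fy': 456.4854925609015, 'cx': 317.3913901370412, 'cy': 235.29079608007333, 'cam_to_world': array([[ 8.13497679e-01, -4.23109595e-01,  3.98998492e-01,
         1.59669794e-01],
       [-5.81567490e-01, -5.90803108e-01,  5.59223517e-01,
        -4.66569279e-01],
       [-8.83286610e-04, -6.86971585e-01, -7.26683742e-01,
         6.85703631e-01],
       [ 0.00000000e+00,  0.00000000e+00,  0.00000000e+00,
         1.00000000e+00]])}
wrist {'fx': 371.64829954431775, 'fy': 371.64829954431775, 'cx': 321.0950545391362, 'cy': 246.81247284383414, 'cam_to_world': array([[ 0.39154914,  0.88223411,  0.26144261,  0.18130729],
       [ 0.92015607, -0.3749672 , -0.11274927,  0.63063568],
       [-0.00143885,  0.28471489, -0.95861116,  0.38308153],
       [ 0.        ,  0.        ,  0.        ,  1.        ]])}
{'time_s': 0.15, 'qpos': array([-66.22647352,  18.42805414,  -4.01470187,  83.1598515 ,
         1.29520194,  78.54079749,  -3.25871782]), 'joint_velocities': array([ 0.00566885, -0.11575646,  0.00838253, -0.16657143,  0.01484797,
        0.05723615, -0.0018594 ]), 'effort': array([-2.28640406e-04, -4.91791749e+01, -4.04648473e-01, -3.12882507e+01,
       -6.39142469e-02,  4.03579522e-02,  9.15805663e-05]), 'tool_pos': array([0.25350402, 0.59806614, 0.221718  ]), 'tool_rot': array([-1.79916522e+02,  5.58964177e-03,  1.57036428e+02]), 'force': array([-0.63285835, -0.44486907, -0.05694395]), 'wrist_torque': array([ 2.60955858e-02,  4.60734506e-05, -1.76907984e-02]), 'grip_width': 0.08712709784564096}
```

View pics/scene0.png

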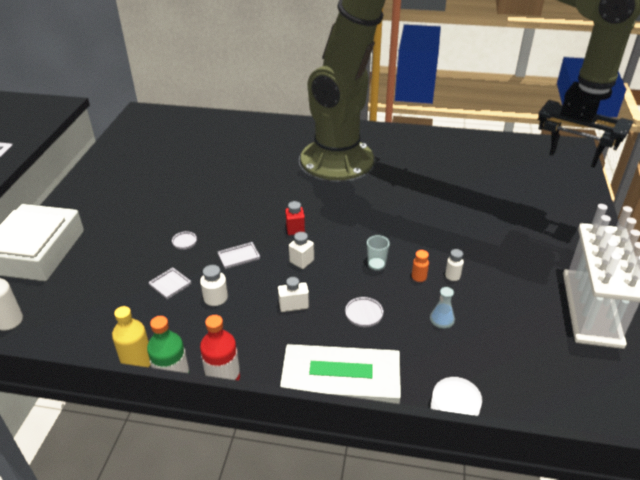

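View pics/side0.png

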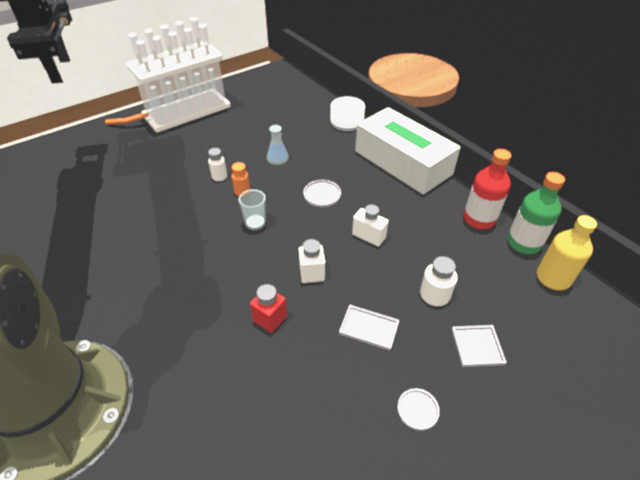

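```bash
cat > h.py <<'E'
from cell import env
import cv2, numpy as np
def crop(img,x0,y0,w,h,s,fn,step=20):
    c=cv2.resize(img[y0:y0+h,x0:x0+w],None,fx=s,fy=s,interpolation=cv2.INTER_CUBIC)
    for x in range(-(-x0//step)*step,x0+w,step):
        X=int((x-x0+.5)*s); cv2.line(c,(X,0),(X,6),(0,255,255),1); cv2.putText(c,str(x),(X+2,10),0,.35,(0,255,255),1)
    for y in range(-(-y0//step)*step,y0+h,step):
        Y=int((y-y0+.5)*s); cv2.line(c,(0,Y),(6,Y),(0,255,255),1); cv2.putText(c,str(y),(8,Y+4),0,.35,(0,255,255),1)
    cv2.imwrite(fn,c)
def proj(n,P,c=None):
    c=c or env.calibration(n); P=np.atleast_2d(P).astype(float); T=np.linalg.inv(c["cam_to_world"])
    q=P@T[:3,:3].T+T[:3,3]
    if n=="wrist":
        r=np.hypot(q[:,0],q[:,1]); k=np.arctan2(r,q[:,2])/np.maximum(r,1e-9)
        u,v=q[:,0]*k,q[:,1]*k
    else: u,v=q[:,0]/q[:,2],q[:,1]/q[:,2]
    return np.c_[c["fx"]*u+c["cx"],c["fy"]*v+c["cy"]]
def back(n,uv,z,c=None):
    c=c or env.calibration(n); uv=np.atleast_2d(uv).astype(float)
    a=(uv-[c["cx"],c["cy"]])/c["fx"]
    if n=="wrist":
        r=np.hypot(a[:,0],a[:,1]); s=np.sin(r)/np.maximum(r,1e-9)
        d=np.c_[a*s[:,None],np.cos(r)]
    else: d=np.c_[a,np.ones(len(a))]
    M=c["cam_to_world"]; d=d@M[:3,:3].T; o=M[:3,3]
    return (o+d*((z-o[2])/d[:,2])[:,None])[:,:2]
E
python3 - <<'E'
from h import *
a=cv2.imread("pics/scene0.png"); b=cv2.imread("pics/side0.png")
crop(a,140,195,165,130,4.8,"pics/c1.png"); crop(a,270,225,200,110,4,"pics/c2.png")
crop(b,290,190,225,245,2.4,"pics/c3.png"); crop(b,195,115,200,170,3.5,"pics/c4.png")
E
```

```text
(no output)
```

View pics/c1.png

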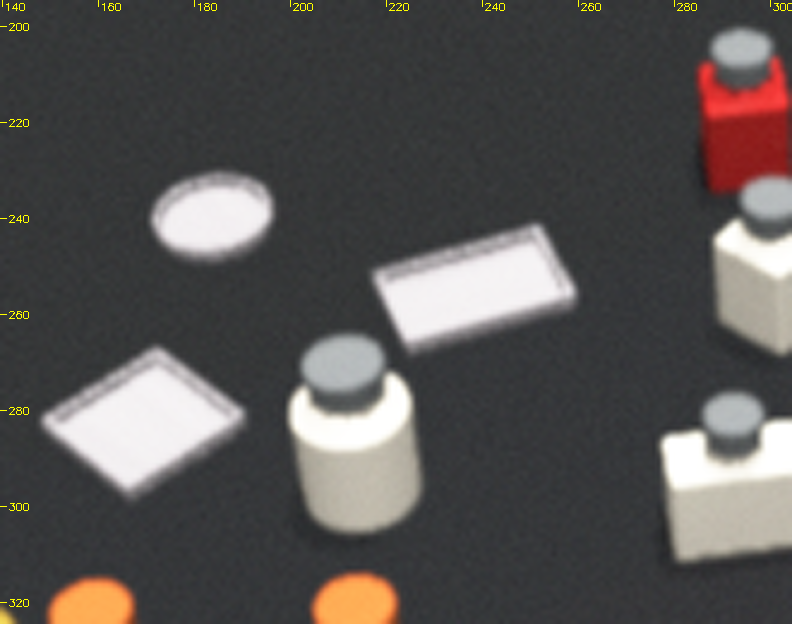

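View pics/c2.png

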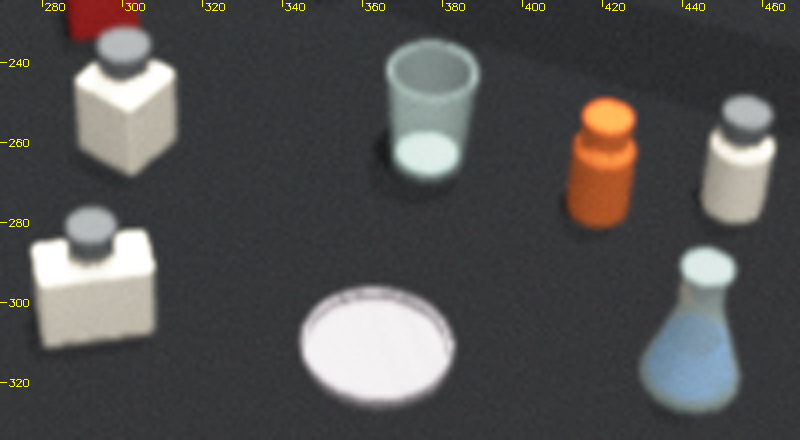

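View pics/c3.png

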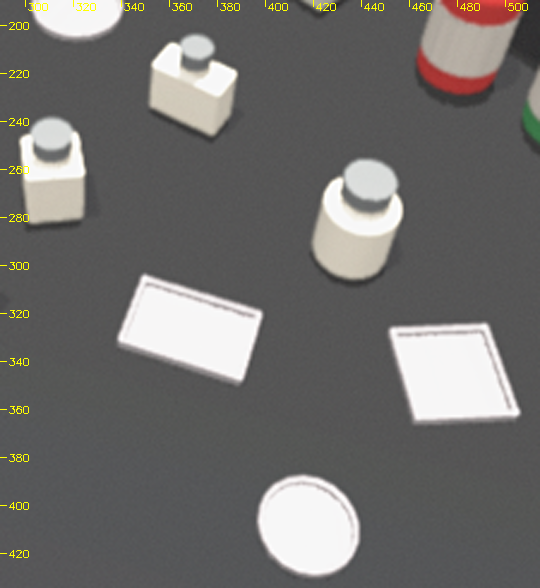

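View pics/c4.png

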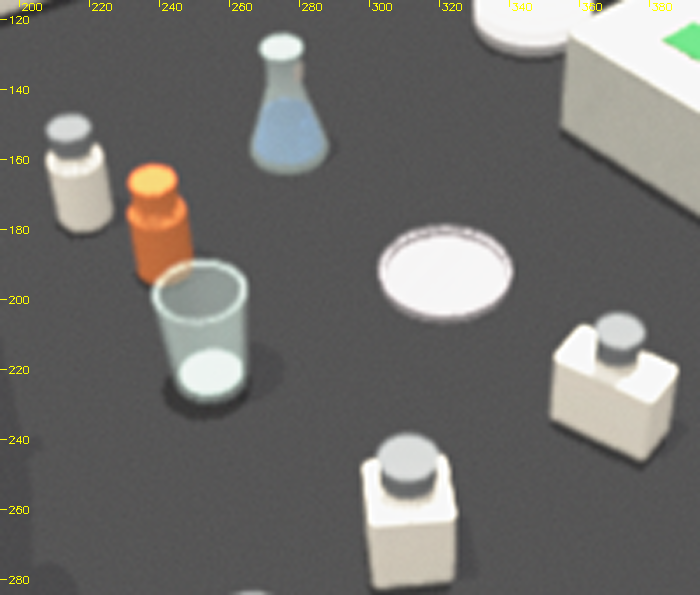

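The scene camera shows four white bottles: large round (214,290), square (302,255), oblong (293,295) and small round (453,265). The trays are small round (184,240), oblong (238,255), square (170,283) and large round (363,311). The red square and orange small bottles are decoys. I'll refine each pose by fitting silhouettes in both views.

```bash
cat > fit.py <<'E'
from h import *
from scipy.optimize import minimize
t=np.linspace(0,2*np.pi,40,endpoint=False); U=np.c_[np.cos(t),np.sin(t)]
def rect(a,b): return np.array([[a,b],[-a,b],[-a,-b],[a,-b]])/2
# name: parts (outline, z0, z1), init px scene, side
S={"big":([(U*.028,0,.056),(U*.019,.056,.084)],(211,271),(427,265),.084),
"small":([(U*.018,0,.048),(U*.014,.048,.072)],(453,253),(214,151),.072),
"square":([(rect(.044,.044),0,.056),(U*.016,.056,.080)],(298,236),(307,246),.08),
"oblong":([(rect(.064,.032),0,.052),(U*.014,.052,.076)],(292,281),(367,211),.076),
"t_big":([(U*.042,0,.009)],(363,311),(322,192),.005),
"t_small":([(U*.031,0,.009)],(184,240),(418,408),.005),
"t_square":([(rect(.07,.07),0,.009)],(170,283),(478,346),.005),
"t_oblong":([(rect(.09,.058),0,.009)],(238,255),(369,327),.005)}
F=4
def mask(n,img,uv):
    g=img.astype(int); m=((g.min(2)>95)&(g.max(2)-g.min(2)<45)).astype(np.uint8)
    g=img.min(2).astype(np.float32); soft=np.clip((g-60)/90,0,1)
    l=cv2.connectedComponents(m)[1]; k=l[uv[1],uv[0]]; assert k,(n,uv)
    return (l==k).astype(np.uint8)
def render(n,c,parts,p):
    R=np.array([[np.cos(p[2]),-np.sin(p[2])],[np.sin(p[2]),np.cos(p[2])]])
    im=np.zeros((480*F,640*F),np.uint8)
    for o,z0,z1 in parts:
        w=o@R.T+p[:2]; P=np.vstack([np.c_[w,np.full(len(w),z)] for z in(z0,z1)])
        q=(proj(n,P,c)+.5)*F-.5
        cv2.fillConvexPoly(im,cv2.convexHull((q*16).round().astype(np.int32)),1,shift=4)
    return im
if __name__=="__main__":
    imgs={n:cv2.imread(f"pics/{n}0.png") for n in("scene","side")}; C={n:env.calibration(n) for n in imgs}
    for k,(parts,a,b,z) in S.items():
        M={n:cv2.resize(mask(n,imgs[n],uv),None,fx=F,fy=F,interpolation=cv2.INTER_LINEAR) for n,uv in(("scene",a),("side",b))}
        M={n:cv2.resize(mask(n,imgs[n],uv)*255,None,fx=F,fy=F,interpolation=cv2.INTER_LINEAR)>127 for n,uv in(("scene",a),("side",b))}
        pa=back("scene",a,z)[0]; pb=back("side",b,z)[0]
        def fit(ns,p0):
            f=lambda p:sum(np.count_nonzero((render(n,C[n],parts,p)>0)^M[n])/M[n].sum() for n in ns)
            best=None
            for y in ((0,) if len(parts[0][0])==40 else np.radians(np.arange(0,180,30))):
                s=np.array([*p0,y]); r=minimize(f,s,method="Nelder-Mead",options=dict(initial_simplex=s+np.array([[0,0,0],[.01,0,0],[0,.01,0],[0,0,.3]]),xatol=1e-4,fatol=1e-4,maxiter=120))
                if best is None or r.fun<best.fun: best=r
            return best
        r=fit(("scene","side"),(pa+pb)/2); 
        ra=fit(("scene",),r.x[:2]); rb=fit(("side",),r.x[:2])
        print(k,"px",pa.round(3),pb.round(3),"fit",r.x[:2].round(4),np.degrees(r.x[2]).round(1),round(r.fun,3),"sc",ra.x[:2].round(4),np.degrees(ra.x[2]).round(1),"sd",rb.x[:2].round(4),np.degrees(rb.x[2]).round(1))
E
python3 fit.py; python3 - <<'E'
from h import *
print(back("scene",[(376,264),(443,318)],0.0), back("side",[(253,222),(278,156)],0.0))
E
```

```text
big px [ 0.633 -0.185] [ 0.602 -0.169] fit [ 0.6284 -0.1853] -0.9 0.177 sc [ 0.6299 -0.1857] 3.3 sd [ 0.6273 -0.1845] 9.5
small px [0.466 0.344] [0.459 0.352] fit [0.4595 0.3525] 7.9 4.187 sc [0.3789 0.3607] 181.1 sd [0.4601 0.3538] 8.0
square px [ 0.476 -0.02 ] [ 0.462 -0.011] fit [ 0.4706 -0.0136] 61.6 0.177 sc [ 0.4716 -0.0141] -30.9 sd [ 0.4703 -0.0117] -24.1
oblong px [ 0.626 -0.002] [ 0.61  -0.001] fit [ 0.6225 -0.0014] 110.3 0.145 sc [ 0.6237 -0.0018] 110.9 sd [ 6.219e-01 -2.000e-04] 109.9
t_big px [0.621 0.157] [0.62 0.16] fit [0.6196 0.1586] 14.7 0.126 sc [0.6192 0.1582] 12.8 sd [0.6182 0.1605] 5.6
t_small px [ 0.451 -0.324] [ 0.448 -0.323] fit [ 0.4486 -0.3246] 9.4 0.125 sc [ 0.4482 -0.3258] 7.4 sd [ 0.4481 -0.3238] 1.7
t_square px [ 0.609 -0.303] [ 0.603 -0.306] fit [ 0.6056 -0.305 ] 57.2 0.12 sc [ 0.6058 -0.3054] -32.7 sd [ 0.6049 -0.3039] 56.9
t_oblong px [ 0.484 -0.172] [ 0.479 -0.172] fit [ 0.4807 -0.1718] 124.2 0.156 sc [ 0.481  -0.1723] -55.2 sd [ 0.4801 -0.1708] 122.1
[[0.4538759  0.16818027]
 [0.60721313 0.33357869]] [[0.44748301 0.17245667]
 [0.61391332 0.33740962]]
```

Both views agree within about 2 mm. A helper will work out the travel for each move, starting with the large round bottle.

```bash
cat > go.py <<'E'
import sys
from h import *
def go(*tg):
    o=env.get_obs(); p=o["tool_pos"]; y=np.radians(o["tool_rot"][2])
    print("t",o["time_s"].__round__(2),"p",p.round(4),"rot",o["tool_rot"].round(1),"F",o["force"].round(1),"w",round(o["grip_width"],4))
    for x,yy,z,psi in tg:
        d=np.array([x,yy,z])-p; c,s=np.cos(y),np.sin(y)
        print("travel",(100*np.array([c*d[0]+s*d[1],s*d[0]-c*d[1],-d[2]])).round(2),"drz",round(-((psi-np.degrees(y)+180)%360-180),1))
if __name__=="__main__": go(*[tuple(map(float,a.split(","))) for a in sys.argv[1:]])
E
python3 go.py .6284,-.1853,.17,90
python3 -c "
from h import *
print(back('scene',[(418,276),(297,228)],.01),proj('scene',[.4595,.3525,.072]))"
```

```text
t 0.15 p [0.2535 0.5981 0.2217] rot [-179.9    0.   157. ] F [-0.6 -0.4 -0.1] w 0.0871
travel [-65.08 -57.5    5.17] drz 67.0
[[ 0.4905039   0.27104991]
 [ 0.36052819 -0.04789908]] [[456.7657493  251.49744994]]
```

Call:
{"api": "send_rows", "payload": {"series": [{"travel": [-4, -3.5, 0], "dr": [0, 0, 4], "claw": 8.7}, {"travel": [-8, -7, 0], "dr": [0, 0, 8], "claw": 8.7}, {"travel": [-12, -10.5, 0], "dr": [0, 0, 12], "claw": 8.7}, {"travel": [-16, -14, 0], "dr": [0, 0, 16], "claw": 8.7}, {"travel": [-20, -17.5, 0], "dr": [0, 0, 20], "claw": 8.7}, {"travel": [-24, -21, 0], "dr": [0, 0, 24], "claw": 8.7}, {"travel": [-28, -24.5, 0], "dr": [0, 0, 28], "claw": 8.7}, {"travel": [-32, -28, 0], "dr": [0, 0, 32], "claw": 8.7}, {"travel": [-36, -31.5, 0], "dr": [0, 0, 36], "claw": 8.7}, {"travel": [-40, -35, 0], "dr": [0, 0, 40], "claw": 8.7}, {"travel": [-44, -38.5, 0], "dr": [0, 0, 44], "claw": 8.7}, {"travel": [-48, -42, 0], "dr": [0, 0, 48], "claw": 8.7}]}}

```text
time_s: 1.15
tool_pos: [0.472, 0.1465, 0.2226]
tool_rot: [180.0, -0.0, 108.8]
force: [1.7, 0.6, 0.3]
grip_width: 0.0869
```

```bash
python3 go.py .6284,-.1853,.17,90
```

```text
t 1.15 p [0.472  0.1465 0.2226] rot [180.   -0.  108.8] F [1.7 0.6 0.3] w 0.0869
travel [-36.46   4.08   5.26] drz 18.8
```

Call:
{"api": "send_rows", "payload": {"series": [{"travel": [-4, 0.4, 0], "dr": [0, 0, 2], "claw": 8.7}, {"travel": [-8, 0.9, 0.5], "dr": [0, 0, 4], "claw": 8.7}, {"travel": [-12, 1.3, 1], "dr": [0, 0, 6], "claw": 8.7}, {"travel": [-16, 1.8, 2], "dr": [0, 0, 8], "claw": 8.7}, {"travel": [-20, 2.2, 3], "dr": [0, 0, 10], "claw": 8.7}, {"travel": [-24, 2.7, 4], "dr": [0, 0, 12], "claw": 8.7}, {"travel": [-28, 3.1, 5], "dr": [0, 0, 14], "claw": 8.7}, {"travel": [-31, 3.5, 5.2], "dr": [0, 0, 16], "claw": 8.7}, {"travel": [-34, 3.8, 5.2], "dr": [0, 0, 18], "claw": 8.7}, {"travel": [-36, 4, 5.2], "dr": [0, 0, 18.8], "claw": 8.7}, {"travel": [-36.4, 4.1, 5.2], "dr": [0, 0, 18.8], "claw": 8.7}, {"travel": [-36.4, 4.1, 5.2], "dr": [0, 0, 18.8], "claw": 8.7}]}}

```text
time_s: 2.15
tool_pos: [0.6288, -0.1839, 0.1699]
tool_rot: [-179.9, 0.0, 90.1]
force: [-0.5, 0.1, -0.7]
grip_width: 0.087
```

```bash
python3 go.py .6284,-.1853,.022,90; python3 - <<'E'
from h import *
c=env.calibration("wrist"); im=env.read_camera("wrist"); cv2.imwrite("pics/w1.png",im)
print(proj("wrist",[[.6284,-.1853,.084],[.6056,-.305,.003],[.4807,-.1718,.003]],c))
E
```

```text
t 2.15 p [ 0.6288 -0.1839  0.1699] rot [-179.9    0.    90.1] F [-0.5  0.1 -0.7] w 0.087
travel [-0.14 -0.04 14.79] drz 0.1
[[321.09777961 257.76057345]
 [298.96028591 343.57557619]
 [166.91128146 217.10166548]]
```

View pics/w1.png

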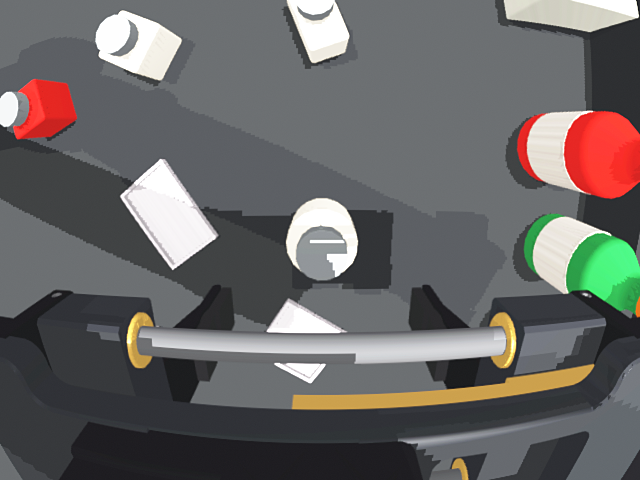

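Wrist view: the large bottle's cap is at (323,253), against a predicted (321,258), and the oblong tray is at (169,214), against (167,217). That is within about 3 mm, so I'll descend and grasp.

Call:
{"api": "send_rows", "payload": {"series": [{"travel": [0, 0, 2], "dr": [0, 0, 0], "claw": 8.7}, {"travel": [0, 0, 4.5], "dr": [0, 0, 0], "claw": 8.7}, {"travel": [0, 0, 7], "dr": [0, 0, 0], "claw": 8.7}, {"travel": [0, 0, 9.5], "dr": [0, 0, 0], "claw": 8.7}, {"travel": [0, 0, 12], "dr": [0, 0, 0], "claw": 8.7}, {"travel": [0, 0, 13.5], "dr": [0, 0, 0], "claw": 8.7}, {"travel": [0, 0, 14.5], "dr": [0, 0, 0], "claw": 8.7}, {"travel": [0, 0, 14.8], "dr": [0, 0, 0], "claw": 8.7}, {"travel": [0, 0, 14.8], "dr": [0, 0, 0], "claw": 6.5}, {"travel": [0, 0, 14.8], "dr": [0, 0, 0], "claw": 6.0}, {"travel": [0, 0, 14.8], "dr": [0, 0, 0], "claw": 5.0}, {"travel": [0, 0, 14.8], "dr": [0, 0, 0], "claw": 4.5}], "grip_force": 20}}

```text
time_s: 3.2
tool_pos: [0.6301, -0.1825, 0.024]
tool_rot: [179.9, 0.0, 90.2]
force: [0.0, 0.6, 0.5]
grip_width: 0.0676
```

Call:
{"api": "send_rows", "payload": {"series": [{"travel": [0, 0, 0], "dr": [0, 0, 0], "claw": 4.5}, {"travel": [0, 0, 0], "dr": [0, 0, 0], "claw": 4.5}, {"travel": [0, 0, 0], "dr": [0, 0, 0], "claw": 4.5}, {"travel": [0, 0, 0], "dr": [0, 0, 0], "claw": 4.5}]}}

```text
time_s: 3.53
tool_pos: [0.6295, -0.1823, 0.0233]
tool_rot: [180.0, 0.0, 90.2]
force: [-1.1, 0.4, 4.5]
grip_width: 0.0555
```

```bash
python3 go.py .6194,.1586,.17,90
```

```text
t 3.53 p [ 0.6295 -0.1823  0.0233] rot [180.    0.   90.2] F [-1.1  0.4  4.5] w 0.0555
travel [ 34.1   -0.87 -14.67] drz 0.2
```

Call:
{"api": "send_rows", "payload": {"series": [{"travel": [0, 0, -1], "dr": [0, 0, 0], "claw": 4.5}, {"travel": [0, 0, -3], "dr": [0, 0, 0], "claw": 4.5}, {"travel": [0, 0, -5.5], "dr": [0, 0, 0], "claw": 4.5}, {"travel": [0, 0, -8.5], "dr": [0, 0, 0], "claw": 4.5}, {"travel": [0, 0, -11], "dr": [0, 0, 0], "claw": 4.5}, {"travel": [1, 0, -13], "dr": [0, 0, 0], "claw": 4.5}, {"travel": [3, 0, -14], "dr": [0, 0, 0], "claw": 4.5}, {"travel": [6, -0.2, -14.6], "dr": [0, 0, 0], "claw": 4.5}, {"travel": [9, -0.3, -14.6], "dr": [0, 0, 0], "claw": 4.5}, {"travel": [12, -0.4, -14.6], "dr": [0, 0, 0], "claw": 4.5}, {"travel": [15, -0.5, -14.6], "dr": [0, 0, 0], "claw": 4.5}, {"travel": [18, -0.6, -14.6], "dr": [0, 0, 0], "claw": 4.5}]}}

```text
time_s: 4.53
tool_pos: [0.6217, -0.0009, 0.1687]
tool_rot: [-180.0, -0.0, 90.2]
force: [0.5, 0.3, -2.5]
grip_width: 0.0555
```

Call:
{"api": "send_rows", "payload": {"series": [{"travel": [3, -0.1, 0], "dr": [0, 0, 0], "claw": 4.5}, {"travel": [6, -0.1, 0], "dr": [0, 0, 0], "claw": 4.5}, {"travel": [9, -0.2, 0], "dr": [0, 0, 0], "claw": 4.5}, {"travel": [11.5, -0.2, 0], "dr": [0, 0, 0], "claw": 4.5}, {"travel": [13.5, -0.2, 0], "dr": [0, 0, 0], "claw": 4.5}, {"travel": [15, -0.2, 0], "dr": [0, 0, 0], "claw": 4.5}, {"travel": [16, -0.2, 0], "dr": [0, 0, 0], "claw": 4.5}, {"travel": [16, -0.2, 0], "dr": [0, 0, 0], "claw": 4.5}, {"travel": [16, -0.2, 0], "dr": [0, 0, 0], "claw": 4.5}]}}

```text
time_s: 5.28
tool_pos: [0.6197, 0.1568, 0.1685]
tool_rot: [-180.0, 0.1, 90.2]
force: [-0.2, -0.9, -2.4]
grip_width: 0.0556
```

```bash
python3 go.py .6194,.1586,.0263,90;  python3 - <<'E'
from h import *
cv2.imwrite("pics/s1.png",env.read_camera("scene"))
cv2.imwrite("pics/d1.png",env.read_camera("side"))
E
```

```text
t 5.28 p [0.6197 0.1568 0.1685] rot [-1.80e+02  1.00e-01  9.02e+01] F [-0.2 -0.9 -2.4] w 0.0556
travel [ 0.18 -0.03 14.22] drz 0.2
```

View pics/d1.png

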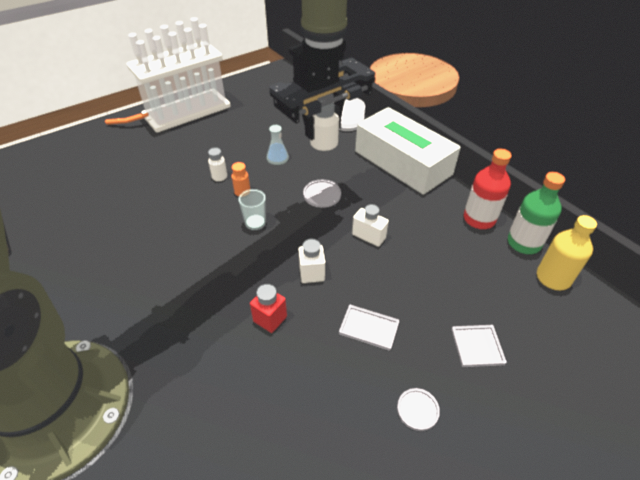

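The bottle is held upright near (324,130) in the side view, over its tray. I'll lower it gently.

Call:
{"api": "send_rows", "payload": {"series": [{"travel": [0, 0, 1.5], "dr": [0, 0, 0], "claw": 4.5}, {"travel": [0.1, 0, 4], "dr": [0, 0, 0], "claw": 4.5}, {"travel": [0.1, 0, 6.5], "dr": [0, 0, 0], "claw": 4.5}, {"travel": [0.1, 0, 9], "dr": [0, 0, 0], "claw": 4.5}, {"travel": [0.1, 0, 11], "dr": [0, 0, 0], "claw": 4.5}, {"travel": [0.1, 0, 12.3], "dr": [0, 0, 0], "claw": 4.5}, {"travel": [0.1, 0, 13.1], "dr": [0, 0, 0], "claw": 4.5}, {"travel": [0.1, 0, 13.5], "dr": [0, 0, 0], "claw": 4.5}, {"travel": [0.1, 0, 13.7], "dr": [0, 0, 0], "claw": 4.5}, {"travel": [0.1, 0, 13.9], "dr": [0, 0, 0], "claw": 4.5}, {"travel": [0.1, 0, 14.0], "dr": [0, 0, 0], "claw": 4.5}, {"travel": [0.1, 0, 14.0], "dr": [0, 0, 0], "claw": 4.5}]}}

```text
time_s: 6.38
tool_pos: [0.6203, 0.159, 0.0294]
tool_rot: [179.9, -0.0, 90.2]
force: [-0.5, -0.3, -1.7]
grip_width: 0.0554
```

```bash
python3 go.py .6194,.1586,.0263,90
```

```text
t 6.38 p [0.6203 0.159  0.0294] rot [179.9  -0.   90.2] F [-0.5 -0.3 -1.7] w 0.0554
travel [-0.04 -0.09  0.31] drz 0.2
```

Call:
{"api": "send_rows", "payload": {"series": [{"travel": [0, 0, 0.1], "dr": [0, 0, 0], "claw": 4.5}, {"travel": [0, 0, 0.2], "dr": [0, 0, 0], "claw": 4.5}, {"travel": [0, 0, 0.25], "dr": [0, 0, 0], "claw": 4.5}, {"travel": [0, 0, 0.3], "dr": [0, 0, 0], "claw": 4.5}, {"travel": [0, 0, 0.3], "dr": [0, 0, 0], "claw": 4.5}, {"travel": [0, 0, 0.3], "dr": [0, 0, 0], "claw": 4.5}]}}

```text
time_s: 6.88
tool_pos: [0.6199, 0.1589, 0.0263]
tool_rot: [180.0, -0.0, 90.2]
force: [-1.7, -0.3, 5.0]
grip_width: 0.0554
```

Contact felt (force went from -1.7 to +5 N). Release and retreat.

Call:
{"api": "send_rows", "payload": {"series": [{"travel": [0, 0, 0], "dr": [0, 0, 0], "claw": 5.7}, {"travel": [0, 0, 0], "dr": [0, 0, 0], "claw": 6.2}, {"travel": [0, 0, 0], "dr": [0, 0, 0], "claw": 7.5}, {"travel": [0, 0, 0], "dr": [0, 0, 0], "claw": 8.7}, {"travel": [0, 0, 0], "dr": [0, 0, 0], "claw": 8.7}, {"travel": [0, 0, 0], "dr": [0, 0, 0], "claw": 8.7}, {"travel": [0, 0, -1], "dr": [0, 0, 0], "claw": 8.7}, {"travel": [0, 0, -3], "dr": [0, 0, 0], "claw": 8.7}, {"travel": [0, 0, -6], "dr": [0, 0, 0], "claw": 8.7}, {"travel": [0, 0, -10], "dr": [0, 0, 0], "claw": 8.7}, {"travel": [0, 0, -13], "dr": [0, 0, 0], "claw": 8.7}, {"travel": [0, 0, -15], "dr": [0, 0, 0], "claw": 8.7}]}}

```text
time_s: 7.88
tool_pos: [0.6214, 0.1588, 0.1805]
tool_rot: [179.7, -0.1, 90.2]
force: [0.8, 1.0, 0.6]
grip_width: 0.0865
```

```bash
python3 go.py .4595,.3525,.17,90
```

```text
t 7.88 p [0.6214 0.1588 0.1805] rot [ 1.797e+02 -1.000e-01  9.020e+01] F [0.8 1.  0.6] w 0.0865
travel [ 19.43 -16.12   1.05] drz 0.2
```

Next, the small round bottle, with the fingers part-closed to 7 cm.

Call:
{"api": "send_rows", "payload": {"series": [{"travel": [2, -1.7, 0], "dr": [0, 0, 0], "claw": 7}, {"travel": [5, -4.1, 0], "dr": [0, 0, 0], "claw": 7}, {"travel": [8, -6.6, 0], "dr": [0, 0, 0], "claw": 7}, {"travel": [11, -9.1, 0], "dr": [0, 0, 0], "claw": 7}, {"travel": [14, -11.6, 0.5], "dr": [0, 0, 0], "claw": 7}, {"travel": [16.5, -13.7, 1], "dr": [0, 0, 0], "claw": 7}, {"travel": [18.5, -15.4, 1], "dr": [0, 0, 0], "claw": 7}, {"travel": [19.4, -16.1, 1], "dr": [0, 0, 0], "claw": 7}, {"travel": [19.4, -16.1, 1], "dr": [0, 0, 0], "claw": 7}, {"travel": [19.4, -16.1, 1], "dr": [0, 0, 0], "claw": 7}, {"travel": [19.4, -16.1, 1], "dr": [0, 0, 0], "claw": 7}]}}

```text
time_s: 8.8
tool_pos: [0.4601, 0.3499, 0.1661]
tool_rot: [179.9, 0.0, 90.0]
force: [0.0, 0.2, -0.4]
grip_width: 0.07
```

```bash
python3 go.py .4595,.3525,.02,90; python3 - <<'E'
from h import *
c=env.calibration("wrist"); im=env.read_camera("wrist"); crop(im,120,60,400,300,2,"pics/w2.png",40)
print(proj("wrist",[[.4595,.3525,.072],[.4595,.3525,.048]],c))
E
```

```text
t 8.8 p [0.4601 0.3499 0.1661] rot [179.9   0.   90. ] F [ 0.   0.2 -0.4] w 0.07
travel [ 0.26 -0.06 14.61] drz 0.0
[[320.48882007 248.86001604]
 [320.48861785 239.93175351]]
```

View pics/w2.png

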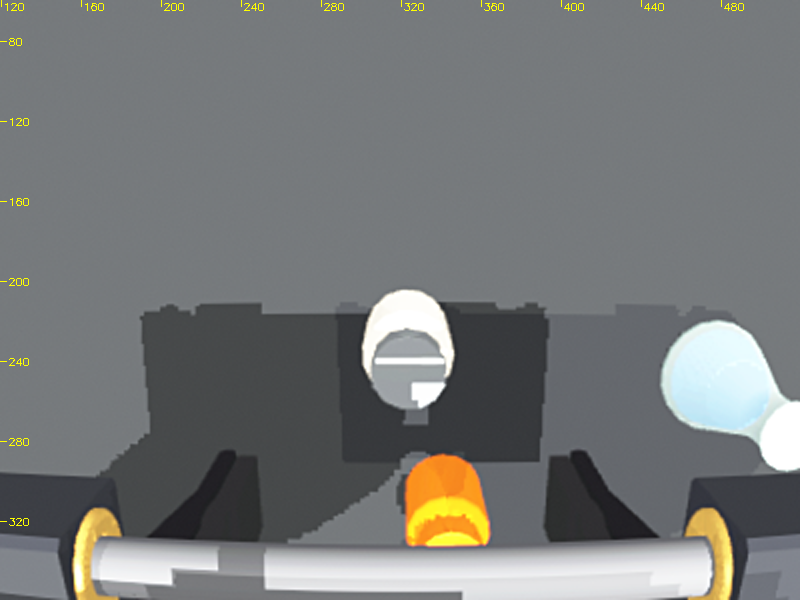

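Cap at (324,244), against a predicted (320,249), so about 2 to 3 mm off. I'll nudge, descend and grasp.

Call:
{"api": "send_rows", "payload": {"series": [{"travel": [0.2, 0, 2], "dr": [0, 0, 0], "claw": 7}, {"travel": [0.4, 0, 4.5], "dr": [0, 0, 0], "claw": 7}, {"travel": [0.4, 0, 7], "dr": [0, 0, 0], "claw": 7}, {"travel": [0.4, 0, 9.5], "dr": [0, 0, 0], "claw": 7}, {"travel": [0.4, 0, 12], "dr": [0, 0, 0], "claw": 7}, {"travel": [0.4, 0, 13.5], "dr": [0, 0, 0], "claw": 7}, {"travel": [0.4, 0, 14.3], "dr": [0, 0, 0], "claw": 7}, {"travel": [0.4, 0, 14.6], "dr": [0, 0, 0], "claw": 6.5}, {"travel": [0.4, 0, 14.6], "dr": [0, 0, 0], "claw": 5}, {"travel": [0.4, 0, 14.6], "dr": [0, 0, 0], "claw": 4.2}, {"travel": [0.4, 0, 14.6], "dr": [0, 0, 0], "claw": 3.5}, {"travel": [0.4, 0, 14.6], "dr": [0, 0, 0], "claw": 2.8}], "grip_force": 15}}

```text
time_s: 9.85
tool_pos: [0.4587, 0.3567, 0.0209]
tool_rot: [179.9, -0.1, 90.2]
force: [-0.3, -0.2, 0.5]
grip_width: 0.0462
```

Call:
{"api": "send_rows", "payload": {"series": [{"travel": [0, 0, 0], "dr": [0, 0, 0], "claw": 2.8}, {"travel": [0, 0, 0], "dr": [0, 0, 0], "claw": 2.8}, {"travel": [0, 0, 0], "dr": [0, 0, 0], "claw": 2.8}, {"travel": [0, 0, 0], "dr": [0, 0, 0], "claw": 2.8}]}}

```text
time_s: 10.18
tool_pos: [0.4586, 0.3566, 0.0205]
tool_rot: [179.9, -0.1, 90.2]
force: [0.4, -0.4, 5.8]
grip_width: 0.0356
```

```bash
python3 go.py .4484,-.3247,.17,75
```

```text
t 10.18 p [0.4586 0.3566 0.0205] rot [ 1.799e+02 -1.000e-01  9.020e+01] F [ 0.4 -0.4  5.8] w 0.0356
travel [-68.12  -1.31 -14.95] drz 15.2
```

Call:
{"api": "send_rows", "payload": {"series": [{"travel": [0, 0, -1], "dr": [0, 0, 0], "claw": 2.8}, {"travel": [0, 0, -3], "dr": [0, 0, 0], "claw": 2.8}, {"travel": [0, 0, -6], "dr": [0, 0, 0], "claw": 2.8}, {"travel": [0, 0, -9.5], "dr": [0, 0, 0], "claw": 2.8}, {"travel": [0, 0, -12.5], "dr": [0, 0, 0], "claw": 2.8}, {"travel": [-1, 0, -14.5], "dr": [0, 0, 0], "claw": 2.8}, {"travel": [-3, 0, -15], "dr": [0, 0, 0], "claw": 2.8}, {"travel": [-6, -0.1, -15], "dr": [0, 0, 0], "claw": 2.8}, {"travel": [-9.5, -0.2, -15], "dr": [0, 0, 0], "claw": 2.8}, {"travel": [-13, -0.3, -15], "dr": [0, 0, 0], "claw": 2.8}, {"travel": [-16.5, -0.3, -15], "dr": [0, 0, 0], "claw": 2.8}, {"travel": [-20, -0.4, -15], "dr": [0, 0, 0], "claw": 2.8}]}}

```text
time_s: 11.18
tool_pos: [0.454, 0.1544, 0.1697]
tool_rot: [-180.0, -0.0, 90.3]
force: [1.3, -0.1, 0.3]
grip_width: 0.0353
```

Call:
{"api": "send_rows", "payload": {"series": [{"travel": [-3.5, -0.1, 0], "dr": [0, 0, 0], "claw": 2.8}, {"travel": [-7, -0.1, 0], "dr": [0, 0, 0], "claw": 2.8}, {"travel": [-10.5, -0.2, 0], "dr": [0, 0, 0], "claw": 2.8}, {"travel": [-14, -0.2, 0], "dr": [0, 0, 0], "claw": 2.8}, {"travel": [-17.5, -0.3, 0], "dr": [0, 0, 0], "claw": 2.8}, {"travel": [-21, -0.4, 0], "dr": [0, 0, 0], "claw": 2.8}, {"travel": [-24.5, -0.5, 0], "dr": [0, 0, 0], "claw": 2.8}, {"travel": [-28, -0.5, 0], "dr": [0, 0, 0], "claw": 2.8}, {"travel": [-31.5, -0.6, 0], "dr": [0, 0, 0], "claw": 2.8}, {"travel": [-35, -0.7, 0], "dr": [0, 0, 0], "claw": 2.8}, {"travel": [-38, -0.8, 0], "dr": [0, 0, 0], "claw": 2.8}, {"travel": [-40.5, -0.8, 0], "dr": [0, 0, 0], "claw": 2.8}]}}

```text
time_s: 12.18
tool_pos: [0.4473, -0.2512, 0.17]
tool_rot: [180.0, -0.0, 90.1]
force: [0.3, -0.1, -1.1]
grip_width: 0.0355
```

```bash
python3 go.py .4484,-.322,.17,90
```

```text
t 12.18 p [ 0.4473 -0.2512  0.17  ] rot [180.   -0.   90.1] F [ 0.3 -0.1 -1.1] w 0.0355
travel [-7.08  0.1  -0.  ] drz 0.1
```

Call:
{"api": "send_rows", "payload": {"series": [{"travel": [-2, 0, 0], "dr": [0, 0, 0], "claw": 2.8}, {"travel": [-4, 0.1, 0], "dr": [0, 0, 0], "claw": 2.8}, {"travel": [-5.5, 0.1, 0], "dr": [0, 0, 0], "claw": 2.8}, {"travel": [-6.5, 0.1, 0.5], "dr": [0, 0, 0], "claw": 2.8}, {"travel": [-7, 0.1, 2], "dr": [0, 0, 0], "claw": 2.8}, {"travel": [-7, 0.1, 4], "dr": [0, 0, 0], "claw": 2.8}, {"travel": [-7, 0.1, 6.5], "dr": [0, 0, 0], "claw": 2.8}, {"travel": [-7, 0.1, 9], "dr": [0, 0, 0], "claw": 2.8}, {"travel": [-7, 0.1, 11], "dr": [0, 0, 0], "claw": 2.8}, {"travel": [-7, 0.1, 12], "dr": [0, 0, 0], "claw": 2.8}, {"travel": [-7, 0.1, 12.5], "dr": [0, 0, 0], "claw": 2.8}, {"travel": [-7, 0.1, 12.5], "dr": [0, 0, 0], "claw": 2.8}]}}

```text
time_s: 13.18
tool_pos: [0.4493, -0.3185, 0.0441]
tool_rot: [-179.9, -0.0, 90.2]
force: [0.0, 0.5, -0.3]
grip_width: 0.0355
```

```bash
python3 go.py .4484,-.322,.0235,90; python3 - <<'E'
from h import *
crop(env.read_camera("side"),340,300,160,150,4,"pics/d2.png")
E
```

```text
t 13.18 p [ 0.4493 -0.3185  0.0441] rot [-179.9   -0.    90.2] F [ 0.   0.5 -0.3] w 0.0355
travel [-0.35 -0.09  2.06] drz 0.2
```

View pics/d2.png

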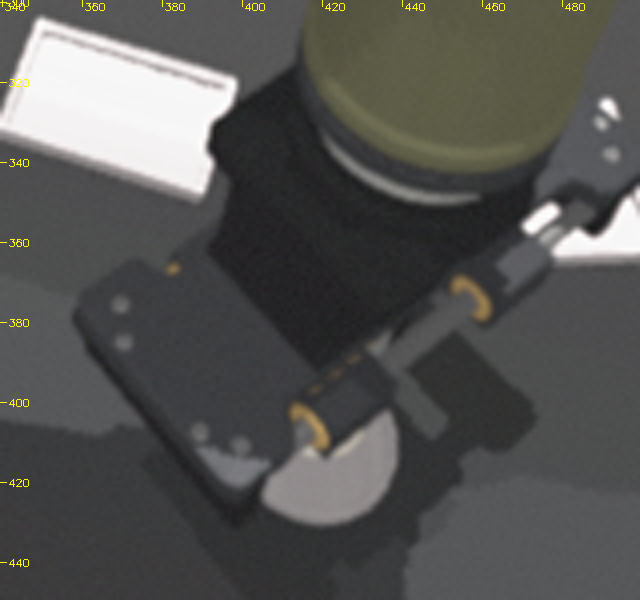

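The gripper hides the view here, but the tray's lower half still shows at (418,415) and the arm is where I aimed. I'll set the bottle down by position and force.

Call:
{"api": "send_rows", "payload": {"series": [{"travel": [-0.2, 0, 0.5], "dr": [0, 0, 0], "claw": 2.8}, {"travel": [-0.3, -0.1, 1.0], "dr": [0, 0, 0], "claw": 2.8}, {"travel": [-0.3, -0.1, 1.4], "dr": [0, 0, 0], "claw": 2.8}, {"travel": [-0.3, -0.1, 1.7], "dr": [0, 0, 0], "claw": 2.8}, {"travel": [-0.3, -0.1, 1.85], "dr": [0, 0, 0], "claw": 2.8}, {"travel": [-0.3, -0.1, 1.95], "dr": [0, 0, 0], "claw": 2.8}, {"travel": [-0.3, -0.1, 2.05], "dr": [0, 0, 0], "claw": 2.8}, {"travel": [-0.3, -0.1, 2.05], "dr": [0, 0, 0], "claw": 2.8}, {"travel": [-0.3, -0.1, 2.05], "dr": [0, 0, 0], "claw": 2.8}]}}

```text
time_s: 13.98
tool_pos: [0.4488, -0.322, 0.0241]
tool_rot: [180.0, 0.0, 90.2]
force: [0.0, -0.0, -1.3]
grip_width: 0.0356
```

Call:
{"api": "send_rows", "payload": {"series": [{"travel": [0, 0, 0.05], "dr": [0, 0, 0], "claw": 2.8}, {"travel": [0, 0, 0.1], "dr": [0, 0, 0], "claw": 2.8}, {"travel": [0, 0, 0.1], "dr": [0, 0, 0], "claw": 2.8}, {"travel": [0, 0, 0.1], "dr": [0, 0, 0], "claw": 2.8}]}}

```text
time_s: 14.32
tool_pos: [0.4489, -0.3221, 0.0235]
tool_rot: [180.0, -0.0, 90.2]
force: [-1.6, 0.6, 4.2]
grip_width: 0.0353
```

Contact. Release and retreat.

Call:
{"api": "send_rows", "payload": {"series": [{"travel": [0, 0, 0], "dr": [0, 0, 0], "claw": 3.7}, {"travel": [0, 0, 0], "dr": [0, 0, 0], "claw": 4.2}, {"travel": [0, 0, 0], "dr": [0, 0, 0], "claw": 5.5}, {"travel": [0, 0, 0], "dr": [0, 0, 0], "claw": 7}, {"travel": [0, 0, 0], "dr": [0, 0, 0], "claw": 7}, {"travel": [0, 0, 0], "dr": [0, 0, 0], "claw": 7}, {"travel": [0, 0, -1], "dr": [0, 0, 0], "claw": 7}, {"travel": [0, 0, -3], "dr": [0, 0, 0], "claw": 7}, {"travel": [0, 0, -6], "dr": [0, 0, 0], "claw": 7}, {"travel": [0, 0, -10], "dr": [0, 0, 0], "claw": 7}, {"travel": [0, 0, -13], "dr": [0, 0, 0], "claw": 7}, {"travel": [0, 0, -15], "dr": [0, 0, 0], "claw": 7}]}}

```text
time_s: 15.32
tool_pos: [0.4494, -0.3233, 0.177]
tool_rot: [179.8, 0.1, 90.2]
force: [0.9, -0.6, -0.6]
grip_width: 0.07
```

```bash
python3 go.py .4706,-.0135,.17,61
```

```text
t 15.32 p [ 0.4494 -0.3233  0.177 ] rot [1.798e+02 1.000e-01 9.020e+01] F [ 0.9 -0.6 -0.6] w 0.07
travel [30.97  2.21  0.7 ] drz 29.2
```

Call:
{"api": "send_rows", "payload": {"series": [{"travel": [2, 0.1, 0], "dr": [0, 0, 2], "claw": 7}, {"travel": [5.5, 0.4, 0], "dr": [0, 0, 6], "claw": 7}, {"travel": [9.5, 0.7, 0], "dr": [0, 0, 10], "claw": 7}, {"travel": [13.5, 1, 0], "dr": [0, 0, 14], "claw": 7}, {"travel": [17.5, 1.2, 0], "dr": [0, 0, 18], "claw": 7}, {"travel": [21.5, 1.5, 0], "dr": [0, 0, 22], "claw": 7}, {"travel": [25.5, 1.8, 0], "dr": [0, 0, 26], "claw": 7}, {"travel": [28.5, 2, 0], "dr": [0, 0, 29], "claw": 7}, {"travel": [30.5, 2.2, 0], "dr": [0, 0, 29.2], "claw": 7}, {"travel": [31, 2.2, 0], "dr": [0, 0, 29.2], "claw": 7}, {"travel": [31, 2.2, 0], "dr": [0, 0, 29.2], "claw": 7}, {"travel": [31, 2.2, 0], "dr": [0, 0, 29.2], "claw": 7}]}}

```text
time_s: 16.32
tool_pos: [0.4695, -0.0133, 0.1734]
tool_rot: [180.0, 0.0, 61.0]
force: [-0.8, -0.9, -0.2]
grip_width: 0.07
```

```bash
python3 go.py .4706,-.0135,.021,61; python3 - <<'E'
from h import *
c=env.calibration("wrist"); im=env.read_camera("wrist"); crop(im,120,60,400,300,2,"pics/w3.png",40)
print(proj("wrist",[[.4706,-.0135,.08]],c))
cv2.imwrite("pics/d3.png",env.read_camera("side"))
E
```

```text
t 16.32 p [ 0.4695 -0.0133  0.1734] rot [180.   0.  61.] F [-0.8 -0.9 -0.2] w 0.07
travel [ 0.04  0.11 15.24] drz -0.0
[[324.24494978 251.83052675]]
```

View pics/w3.png

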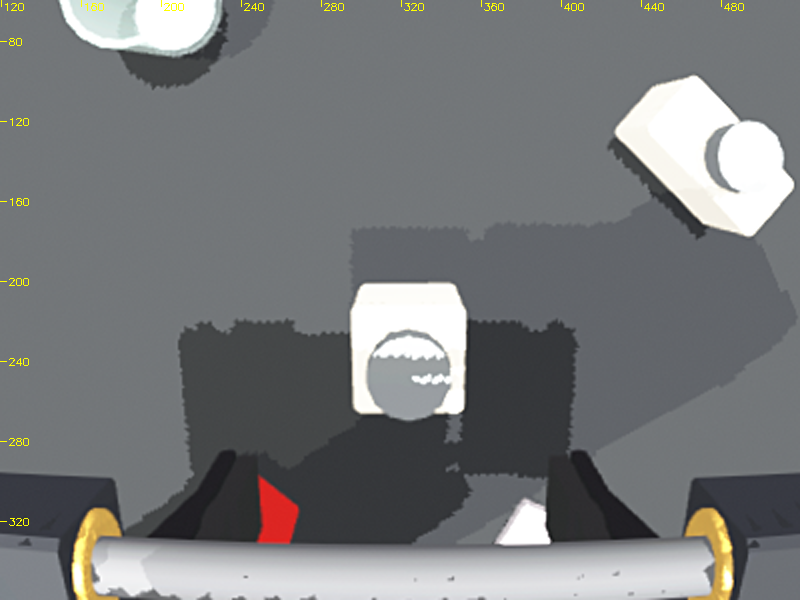

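The square bottle is aligned with the fingers: cap at (324,247), against a predicted (324,252). Descend and grasp.

Call:
{"api": "send_rows", "payload": {"series": [{"travel": [0.1, 0.1, 2], "dr": [0, 0, 0], "claw": 7}, {"travel": [0.1, 0.1, 4.5], "dr": [0, 0, 0], "claw": 7}, {"travel": [0.1, 0.1, 7], "dr": [0, 0, 0], "claw": 7}, {"travel": [0.1, 0.1, 9.5], "dr": [0, 0, 0], "claw": 7}, {"travel": [0.1, 0.1, 12], "dr": [0, 0, 0], "claw": 7}, {"travel": [0.1, 0.1, 14], "dr": [0, 0, 0], "claw": 7}, {"travel": [0.1, 0.1, 15], "dr": [0, 0, 0], "claw": 7}, {"travel": [0.1, 0.1, 15.2], "dr": [0, 0, 0], "claw": 6.5}, {"travel": [0.1, 0.1, 15.2], "dr": [0, 0, 0], "claw": 5.5}, {"travel": [0.1, 0.1, 15.2], "dr": [0, 0, 0], "claw": 4.8}, {"travel": [0.1, 0.1, 15.2], "dr": [0, 0, 0], "claw": 4.3}, {"travel": [0.1, 0.1, 15.2], "dr": [0, 0, 0], "claw": 3.5}], "grip_force": 20}}

```text
time_s: 17.42
tool_pos: [0.4719, -0.0113, 0.0222]
tool_rot: [179.9, -0.1, 61.0]
force: [0.5, 0.2, 0.5]
grip_width: 0.046
```

Call:
{"api": "send_rows", "payload": {"series": [{"travel": [0, 0, 0], "dr": [0, 0, 0], "claw": 3.5}, {"travel": [0, 0, 0], "dr": [0, 0, 0], "claw": 3.5}, {"travel": [0, 0, 0], "dr": [0, 0, 0], "claw": 3.5}, {"travel": [0, 0, 0], "dr": [0, 0, 0], "claw": 3.5}]}}

```text
time_s: 17.75
tool_pos: [0.472, -0.0113, 0.0222]
tool_rot: [179.9, -0.1, 61.0]
force: [-0.4, -0.3, 6.9]
grip_width: 0.0439
```

```bash
python3 go.py .6054,-.305,.17,57.2
```

```text
t 17.75 p [ 0.472  -0.0113  0.0222] rot [ 1.799e+02 -1.000e-01  6.100e+01] F [-0.4 -0.3  6.9] w 0.0439
travel [-19.24  25.89 -14.78] drz 3.8
```

Call:
{"api": "send_rows", "payload": {"series": [{"travel": [0, 0, -1], "dr": [0, 0, 0], "claw": 3.5}, {"travel": [0, 0, -3], "dr": [0, 0, 0], "claw": 3.5}, {"travel": [0, 0, -6], "dr": [0, 0, 0], "claw": 3.5}, {"travel": [0, 0, -9.5], "dr": [0, 0, 0], "claw": 3.5}, {"travel": [0, 0, -12.5], "dr": [0, 0, 0], "claw": 3.5}, {"travel": [-0.6, 0.8, -14.5], "dr": [0, 0, 0.5], "claw": 3.5}, {"travel": [-1.9, 2.5, -14.8], "dr": [0, 0, 1], "claw": 3.5}, {"travel": [-3.6, 4.9, -14.8], "dr": [0, 0, 2], "claw": 3.5}, {"travel": [-5.6, 7.5, -14.8], "dr": [0, 0, 3], "claw": 3.5}, {"travel": [-7.6, 10.2, -14.8], "dr": [0, 0, 3.8], "claw": 3.5}, {"travel": [-9.6, 12.9, -14.8], "dr": [0, 0, 3.8], "claw": 3.5}, {"travel": [-11.6, 15.6, -14.8], "dr": [0, 0, 3.8], "claw": 3.5}]}}

```text
time_s: 18.75
tool_pos: [0.5513, -0.1893, 0.1693]
tool_rot: [-180.0, -0.0, 57.3]
force: [-0.6, 0.0, -1.4]
grip_width: 0.0437
```

```bash
python3 go.py .6054,-.305,.17,57.2
```

```text
t 18.75 p [ 0.5513 -0.1893  0.1693] rot [-180.    -0.    57.3] F [-0.6  0.  -1.4] w 0.0437
travel [-6.82 10.81 -0.07] drz 0.1
```

Call:
{"api": "send_rows", "payload": {"series": [{"travel": [-1.8, 2.8, 0], "dr": [0, 0, 0], "claw": 3.5}, {"travel": [-3.5, 5.5, 0], "dr": [0, 0, 0], "claw": 3.5}, {"travel": [-5, 7.9, 0], "dr": [0, 0, 0], "claw": 3.5}, {"travel": [-6, 9.5, 0], "dr": [0, 0, 0], "claw": 3.5}, {"travel": [-6.5, 10.4, 1], "dr": [0, 0, 0], "claw": 3.5}, {"travel": [-6.6, 10.6, 3], "dr": [0, 0, 0], "claw": 3.5}, {"travel": [-6.6, 10.6, 5.5], "dr": [0, 0, 0], "claw": 3.5}, {"travel": [-6.6, 10.6, 8], "dr": [0, 0, 0], "claw": 3.5}, {"travel": [-6.6, 10.6, 10], "dr": [0, 0, 0], "claw": 3.5}, {"travel": [-6.6, 10.6, 11.5], "dr": [0, 0, 0], "claw": 3.5}, {"travel": [-6.6, 10.6, 12.5], "dr": [0, 0, 0], "claw": 3.5}, {"travel": [-6.6, 10.6, 12.5], "dr": [0, 0, 0], "claw": 3.5}]}}

```text
time_s: 19.75
tool_pos: [0.6033, -0.3002, 0.0419]
tool_rot: [-179.8, 0.0, 57.3]
force: [-0.3, -0.1, -1.1]
grip_width: 0.044
```

```bash
python3 go.py .606,-.304,.0252,57.2
```

```text
t 19.75 p [ 0.6033 -0.3002  0.0419] rot [-179.8    0.    57.3] F [-0.3 -0.1 -1.1] w 0.044
travel [-0.18  0.43  1.67] drz 0.1
```

Call:
{"api": "send_rows", "payload": {"series": [{"travel": [-0.1, 0.2, 0.4], "dr": [0, 0, 0], "claw": 3.5}, {"travel": [-0.2, 0.4, 0.8], "dr": [0, 0, 0], "claw": 3.5}, {"travel": [-0.2, 0.4, 1.1], "dr": [0, 0, 0], "claw": 3.5}, {"travel": [-0.2, 0.4, 1.35], "dr": [0, 0, 0], "claw": 3.5}, {"travel": [-0.2, 0.4, 1.5], "dr": [0, 0, 0], "claw": 3.5}, {"travel": [-0.2, 0.4, 1.6], "dr": [0, 0, 0], "claw": 3.5}, {"travel": [-0.2, 0.4, 1.65], "dr": [0, 0, 0], "claw": 3.5}, {"travel": [-0.2, 0.4, 1.65], "dr": [0, 0, 0], "claw": 3.5}, {"travel": [-0.2, 0.4, 1.65], "dr": [0, 0, 0], "claw": 3.5}]}}

```text
time_s: 20.5
tool_pos: [0.6069, -0.3052, 0.0277]
tool_rot: [180.0, -0.0, 57.2]
force: [0.2, -0.8, -1.4]
grip_width: 0.0439
```

Call:
{"api": "send_rows", "payload": {"series": [{"travel": [0, 0, 0.1], "dr": [0, 0, 0], "claw": 3.5}, {"travel": [0, 0, 0.15], "dr": [0, 0, 0], "claw": 3.5}, {"travel": [0, 0, 0.2], "dr": [0, 0, 0], "claw": 3.5}, {"travel": [0, 0, 0.25], "dr": [0, 0, 0], "claw": 3.5}, {"travel": [0, 0, 0.25], "dr": [0, 0, 0], "claw": 3.5}, {"travel": [0, 0, 0.25], "dr": [0, 0, 0], "claw": 3.5}]}}

```text
time_s: 21.0
tool_pos: [0.6068, -0.3052, 0.0253]
tool_rot: [-180.0, -0.0, 57.2]
force: [-0.4, 1.0, 1.2]
grip_width: 0.0434
```

Contact. Release and retreat.

Call:
{"api": "send_rows", "payload": {"series": [{"travel": [0, 0, 0], "dr": [0, 0, 0], "claw": 4.5}, {"travel": [0, 0, 0], "dr": [0, 0, 0], "claw": 5}, {"travel": [0, 0, 0], "dr": [0, 0, 0], "claw": 6}, {"travel": [0, 0, 0], "dr": [0, 0, 0], "claw": 7}, {"travel": [0, 0, 0], "dr": [0, 0, 0], "claw": 7}, {"travel": [0, 0, 0], "dr": [0, 0, 0], "claw": 7}, {"travel": [0, 0, -1], "dr": [0, 0, 0], "claw": 7}, {"travel": [0, 0, -3], "dr": [0, 0, 0], "claw": 7}, {"travel": [0, 0, -6], "dr": [0, 0, 0], "claw": 7}, {"travel": [0, 0, -10], "dr": [0, 0, 0], "claw": 7}, {"travel": [0, 0, -13], "dr": [0, 0, 0], "claw": 7}, {"travel": [0, 0, -15], "dr": [0, 0, 0], "claw": 7}]}}

```text
time_s: 22.0
tool_pos: [0.6077, -0.3065, 0.1799]
tool_rot: [179.7, -0.0, 57.2]
force: [0.4, 0.1, 0.5]
grip_width: 0.0699
```

```bash
python3 go.py .6225,-.0014,.17,110.3
```

```text
t 22.0 p [ 0.6077 -0.3065  0.1799] rot [179.7  -0.   57.2] F [0.4 0.1 0.5] w 0.0699
travel [ 26.45 -15.28   0.99] drz -53.1
```

Call:
{"api": "send_rows", "payload": {"series": [{"travel": [2, -1.2, 0], "dr": [0, 0, -4], "claw": 7}, {"travel": [5, -2.9, 0], "dr": [0, 0, -10], "claw": 7}, {"travel": [8, -4.6, 0], "dr": [0, 0, -16], "claw": 7}, {"travel": [11, -6.4, 0], "dr": [0, 0, -22], "claw": 7}, {"travel": [14, -8.1, 0], "dr": [0, 0, -28], "claw": 7}, {"travel": [17, -9.8, 0], "dr": [0, 0, -34], "claw": 7}, {"travel": [20, -11.6, 0], "dr": [0, 0, -40], "claw": 7}, {"travel": [23, -13.3, 0], "dr": [0, 0, -46], "claw": 7}, {"travel": [25, -14.5, 0], "dr": [0, 0, -51], "claw": 7}, {"travel": [26.3, -15.2, 0], "dr": [0, 0, -53], "claw": 7}, {"travel": [26.4, -15.3, 0], "dr": [0, 0, -53.1], "claw": 7}, {"travel": [26.4, -15.3, 0], "dr": [0, 0, -53.1], "claw": 7}]}}

```text
time_s: 23.0
tool_pos: [0.6211, -0.0009, 0.1755]
tool_rot: [180.0, 0.0, 110.3]
force: [-0.2, 0.1, 0.4]
grip_width: 0.0702
```

```bash
python3 go.py .6225,-.0014,.021,110.3; python3 - <<'E'
from h import *
c=env.calibration("wrist"); im=env.read_camera("wrist"); crop(im,120,60,400,300,2,"pics/w4.png",40)
print(proj("wrist",[[.6225,-.0014,.076]],c))
E
```

```text
t 23.0 p [ 0.6211 -0.0009  0.1755] rot [180.    0.  110.3] F [-0.2  0.1  0.4] w 0.0702
travel [-0.1   0.11 15.45] drz -0.0
[[322.16515049 251.3655337 ]]
```

View pics/w4.png

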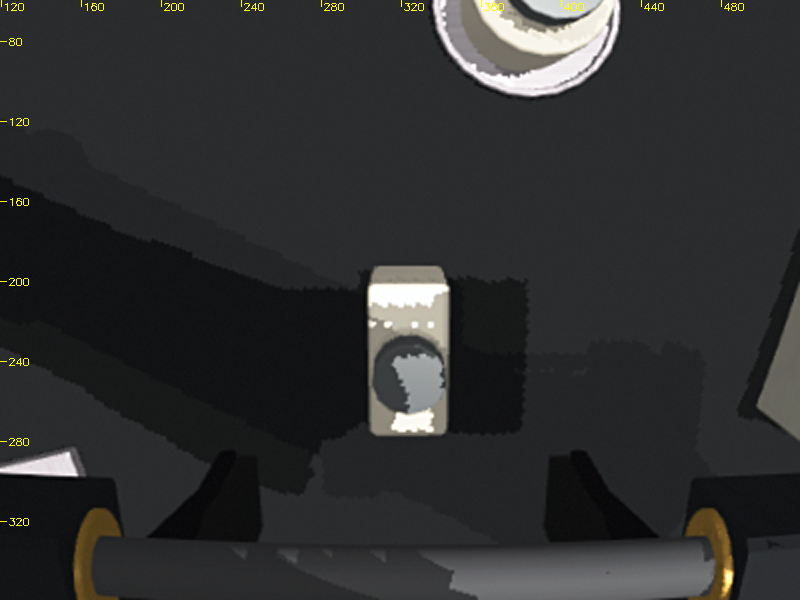

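Aligned, with the oblong bottle's cap at (324,247), and the large bottle can be seen standing in its tray. Descend and grasp.

Call:
{"api": "send_rows", "payload": {"series": [{"travel": [0, 0.1, 2], "dr": [0, 0, 0], "claw": 7}, {"travel": [0, 0.1, 4.5], "dr": [0, 0, 0], "claw": 7}, {"travel": [0, 0.1, 7], "dr": [0, 0, 0], "claw": 7}, {"travel": [0, 0.1, 9.5], "dr": [0, 0, 0], "claw": 7}, {"travel": [0, 0.1, 12], "dr": [0, 0, 0], "claw": 7}, {"travel": [0, 0.1, 14], "dr": [0, 0, 0], "claw": 7}, {"travel": [0, 0.1, 15.1], "dr": [0, 0, 0], "claw": 6.5}, {"travel": [0, 0.1, 15.4], "dr": [0, 0, 0], "claw": 5.5}, {"travel": [0, 0.1, 15.4], "dr": [0, 0, 0], "claw": 4.5}, {"travel": [0, 0.1, 15.4], "dr": [0, 0, 0], "claw": 3.8}, {"travel": [0, 0.1, 15.4], "dr": [0, 0, 0], "claw": 3.2}, {"travel": [0, 0.1, 15.4], "dr": [0, 0, 0], "claw": 2.5}], "grip_force": 20}}

```text
time_s: 24.05
tool_pos: [0.6231, -0.0002, 0.0226]
tool_rot: [179.9, 0.0, 110.3]
force: [-0.2, -0.4, -0.1]
grip_width: 0.0393
```

Call:
{"api": "send_rows", "payload": {"series": [{"travel": [0, 0, 0], "dr": [0, 0, 0], "claw": 2.5}, {"travel": [0, 0, 0], "dr": [0, 0, 0], "claw": 2.5}, {"travel": [0, 0, 0], "dr": [0, 0, 0], "claw": 2.5}, {"travel": [0, 0, 0], "dr": [0, 0, 0], "claw": 2.5}, {"travel": [0, 0, 0], "dr": [0, 0, 0], "claw": 2.5}]}}

```text
time_s: 24.47
tool_pos: [0.6227, 0.0001, 0.0221]
tool_rot: [179.9, 0.0, 110.3]
force: [-0.9, -0.3, 6.4]
grip_width: 0.032
```

```bash
python3 go.py .4805,-.1718,.17,124.2
```

```text
t 24.47 p [6.227e-01 1.000e-04 2.210e-02] rot [179.9   0.  110.3] F [-0.9 -0.3  6.4] w 0.032
travel [-11.17 -19.31 -14.79] drz -13.9
```

Call:
{"api": "send_rows", "payload": {"series": [{"travel": [0, 0, -1], "dr": [0, 0, 0], "claw": 2.5}, {"travel": [0, 0, -3], "dr": [0, 0, 0], "claw": 2.5}, {"travel": [0, 0, -6], "dr": [0, 0, 0], "claw": 2.5}, {"travel": [0, 0, -9.5], "dr": [0, 0, 0], "claw": 2.5}, {"travel": [0, 0, -12.5], "dr": [0, 0, 0], "claw": 2.5}, {"travel": [-0.5, -0.9, -14.5], "dr": [0, 0, -1], "claw": 2.5}, {"travel": [-1.6, -2.7, -14.8], "dr": [0, 0, -3], "claw": 2.5}, {"travel": [-3.1, -5.3, -14.8], "dr": [0, 0, -5], "claw": 2.5}, {"travel": [-4.8, -8.3, -14.8], "dr": [0, 0, -8], "claw": 2.5}, {"travel": [-6.5, -11.3, -14.8], "dr": [0, 0, -11], "claw": 2.5}, {"travel": [-8, -13.9, -14.8], "dr": [0, 0, -13], "claw": 2.5}, {"travel": [-9.3, -16.1, -14.8], "dr": [0, 0, -13.9], "claw": 2.5}]}}

```text
time_s: 25.47
tool_pos: [0.5009, -0.1452, 0.1689]
tool_rot: [-180.0, -0.1, 124.2]
force: [0.1, -1.4, -0.3]
grip_width: 0.0319
```

```bash
python3 go.py .4805,-.1718,.17,124.2
```

```text
t 25.47 p [ 0.5009 -0.1452  0.1689] rot [-1.800e+02 -1.000e-01  1.242e+02] F [ 0.1 -1.4 -0.3] w 0.0319
travel [-1.05 -3.19 -0.11] drz 0.0
```

Call:
{"api": "send_rows", "payload": {"series": [{"travel": [-0.4, -1.3, 0], "dr": [0, 0, 0], "claw": 2.5}, {"travel": [-0.7, -2.3, 0], "dr": [0, 0, 0], "claw": 2.5}, {"travel": [-1, -3, 0], "dr": [0, 0, 0], "claw": 2.5}, {"travel": [-1, -3.1, 0.5], "dr": [0, 0, 0], "claw": 2.5}, {"travel": [-1, -3.1, 2], "dr": [0, 0, 0], "claw": 2.5}, {"travel": [-1, -3.1, 4], "dr": [0, 0, 0], "claw": 2.5}, {"travel": [-1, -3.1, 6.5], "dr": [0, 0, 0], "claw": 2.5}, {"travel": [-1, -3.1, 9], "dr": [0, 0, 0], "claw": 2.5}, {"travel": [-1, -3.1, 11], "dr": [0, 0, 0], "claw": 2.5}, {"travel": [-1, -3.1, 12], "dr": [0, 0, 0], "claw": 2.5}, {"travel": [-1, -3.1, 12.5], "dr": [0, 0, 0], "claw": 2.5}, {"travel": [-1, -3.1, 12.5], "dr": [0, 0, 0], "claw": 2.5}]}}

```text
time_s: 26.47
tool_pos: [0.4832, -0.1682, 0.0431]
tool_rot: [-179.9, -0.0, 124.3]
force: [0.3, 0.7, -1.7]
grip_width: 0.0315
```

```bash
python3 go.py .4805,-.1718,.0251,124.2
```

```text
t 26.47 p [ 0.4832 -0.1682  0.0431] rot [-179.9   -0.   124.3] F [ 0.3  0.7 -1.7] w 0.0315
travel [-0.14 -0.43  1.8 ] drz 0.1
```

Call:
{"api": "send_rows", "payload": {"series": [{"travel": [-0.1, -0.2, 0.4], "dr": [0, 0, 0], "claw": 2.5}, {"travel": [-0.1, -0.4, 0.8], "dr": [0, 0, 0], "claw": 2.5}, {"travel": [-0.1, -0.4, 1.2], "dr": [0, 0, 0], "claw": 2.5}, {"travel": [-0.1, -0.4, 1.45], "dr": [0, 0, 0], "claw": 2.5}, {"travel": [-0.1, -0.4, 1.6], "dr": [0, 0, 0], "claw": 2.5}, {"travel": [-0.1, -0.4, 1.7], "dr": [0, 0, 0], "claw": 2.5}, {"travel": [-0.1, -0.4, 1.75], "dr": [0, 0, 0], "claw": 2.5}, {"travel": [-0.1, -0.4, 1.75], "dr": [0, 0, 0], "claw": 2.5}, {"travel": [-0.1, -0.4, 1.75], "dr": [0, 0, 0], "claw": 2.5}]}}

```text
time_s: 27.22
tool_pos: [0.4807, -0.172, 0.0267]
tool_rot: [180.0, 0.0, 124.2]
force: [0.9, -0.5, -1.6]
grip_width: 0.0317
```

Call:
{"api": "send_rows", "payload": {"series": [{"travel": [0, 0, 0.05], "dr": [0, 0, 0], "claw": 2.5}, {"travel": [0, 0, 0.1], "dr": [0, 0, 0], "claw": 2.5}, {"travel": [0, 0, 0.15], "dr": [0, 0, 0], "claw": 2.5}, {"travel": [0, 0, 0.18], "dr": [0, 0, 0], "claw": 2.5}, {"travel": [0, 0, 0.18], "dr": [0, 0, 0], "claw": 2.5}, {"travel": [0, 0, 0.18], "dr": [0, 0, 0], "claw": 2.5}]}}

```text
time_s: 27.72
tool_pos: [0.4806, -0.1719, 0.025]
tool_rot: [180.0, -0.0, 124.2]
force: [-1.4, 1.1, 4.3]
grip_width: 0.032
```

Contact. Release, then move up and away to clear the views.

Call:
{"api": "send_rows", "payload": {"series": [{"travel": [0, 0, 0], "dr": [0, 0, 0], "claw": 3.3}, {"travel": [0, 0, 0], "dr": [0, 0, 0], "claw": 3.8}, {"travel": [0, 0, 0], "dr": [0, 0, 0], "claw": 5}, {"travel": [0, 0, 0], "dr": [0, 0, 0], "claw": 6.5}, {"travel": [0, 0, 0], "dr": [0, 0, 0], "claw": 6.5}, {"travel": [0, 0, 0], "dr": [0, 0, 0], "claw": 6.5}, {"travel": [0, 0, -1], "dr": [0, 0, 0], "claw": 6.5}, {"travel": [0, 0, -3], "dr": [0, 0, 0], "claw": 6.5}, {"travel": [0, 0, -6], "dr": [0, 0, 0], "claw": 6.5}, {"travel": [0, 0, -10], "dr": [0, 0, 0], "claw": 6.5}, {"travel": [0, 0, -14], "dr": [0, 0, 0], "claw": 6.5}, {"travel": [0, 0, -17], "dr": [0, 0, 0], "claw": 6.5}]}}

```text
time_s: 28.72
tool_pos: [0.4811, -0.1729, 0.1986]
tool_rot: [179.8, 0.1, 124.2]
force: [0.7, 0.2, -0.4]
grip_width: 0.065
```

```bash
python3 go.py .35,.45,.22,124.2
```

```text
t 28.72 p [ 0.4811 -0.1729  0.1986] rot [1.798e+02 1.000e-01 1.242e+02] F [ 0.7  0.2 -0.4] w 0.065
travel [58.9  24.14 -2.14] drz -0.0
```

Call:
{"api": "send_rows", "payload": {"series": [{"travel": [3, 1.2, -1], "dr": [0, 0, 0], "claw": 6.5}, {"travel": [6.8, 2.8, -2], "dr": [0, 0, 0], "claw": 6.5}, {"travel": [10.6, 4.3, -2], "dr": [0, 0, 0], "claw": 6.5}, {"travel": [14.4, 5.9, -2], "dr": [0, 0, 0], "claw": 6.5}, {"travel": [18.2, 7.5, -2], "dr": [0, 0, 0], "claw": 6.5}, {"travel": [22, 9, -2], "dr": [0, 0, 0], "claw": 6.5}, {"travel": [25.8, 10.6, -2], "dr": [0, 0, 0], "claw": 6.5}, {"travel": [29.6, 12.1, -2], "dr": [0, 0, 0], "claw": 6.5}, {"travel": [33.4, 13.7, -2], "dr": [0, 0, 0], "claw": 6.5}, {"travel": [37.2, 15.2, -2], "dr": [0, 0, 0], "claw": 6.5}, {"travel": [41, 16.8, -2], "dr": [0, 0, 0], "claw": 6.5}, {"travel": [44.8, 18.4, -2], "dr": [0, 0, 0], "claw": 6.5}]}}

```text
time_s: 29.72
tool_pos: [0.3801, 0.3035, 0.2158]
tool_rot: [179.9, 0.0, 124.2]
force: [0.3, -0.2, 0.5]
grip_width: 0.0649
```

Call:
{"api": "send_rows", "payload": {"series": [{"travel": [3.5, 1.4, 0], "dr": [0, 0, 0], "claw": 6.5}, {"travel": [7, 2.9, 0], "dr": [0, 0, 0], "claw": 6.5}, {"travel": [10, 4, 0], "dr": [0, 0, 0], "claw": 6.5}, {"travel": [12, 5, 0], "dr": [0, 0, 0], "claw": 6.5}, {"travel": [13, 5.3, 0], "dr": [0, 0, 0], "claw": 6.5}, {"travel": [13, 5.3, 0], "dr": [0, 0, 0], "claw": 6.5}, {"travel": [13, 5.3, 0], "dr": [0, 0, 0], "claw": 6.5}]}}

```text
time_s: 30.3
tool_pos: [0.3517, 0.4381, 0.2149]
tool_rot: [-180.0, 0.1, 124.2]
force: [0.3, 0.2, 0.1]
grip_width: 0.0652
```

```bash
python3 - <<'E'
from h import *
crop(env.read_camera("scene"),140,190,340,160,2.3,"pics/s9.png"); b=env.read_camera("side"); crop(b,190,110,340,320,1.8,"pics/d9.png"); print(env.get_obs()["tool_pos"])
E
```

```text
[0.35255298 0.43715537 0.21511706]
```

View pics/s9.png

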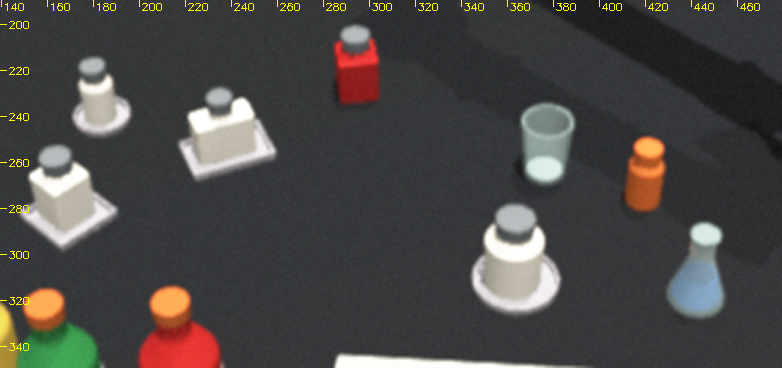

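View pics/d9.png

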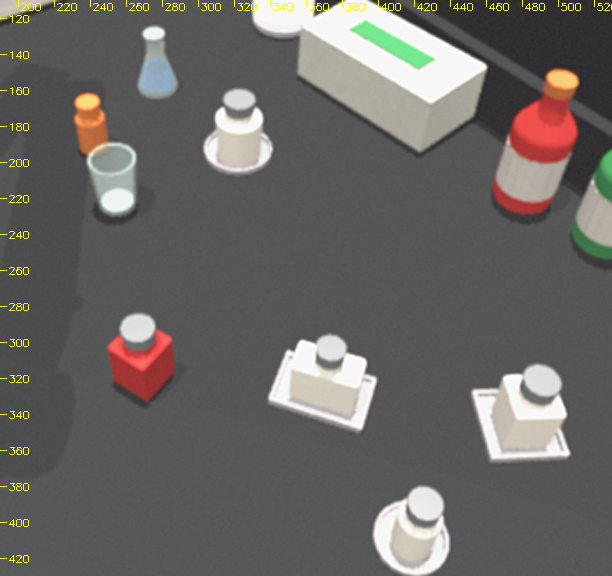

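Both views show all four bottles upright inside the rims of their own trays, with the flask, beaker and decoys where they were. I'm handing in.

```bash
python3 -c "
from cell import env
print(env.sign_off())"
```

```text
the job is handed in; nothing more can be done
None
```

All four bottles are in their own trays, carried upright in the order large round, small round, square, oblong. Each was lowered until the wrist force showed contact, then released. The arm's clock stood at about 30 s when I handed in.

- **Final check:** the last scene and side views show every bottle upright inside its rim. The flask, beaker, and the red and orange look-alikes are where they were at the start. The gripper was clear of everything.
- **Grasps:** the finger openings matched the bottle sizes, at 55.5, 35.6, 43.9 and 32.0 mm.
- **Disagreements:** the wrist camera sat about 2–4 mm from the fitted positions, well inside the roughly 10 mm of room in each tray. The scene-camera fit failed for the small round bottle, so I took its position from the side view and checked it with the wrist camera.
- **Blocked view:** the gripper hid the bottle in the picture I took while lowering the small round one. I set it down by position and force, and the last views confirm it.

I viewed 13 pictures.

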